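# Change the tubing cassette of a peristaltic pump

## Robot

A 6-joint arm with a two-finger parallel gripper is mounted at the origin on a cart in front of the work surface, level with it; the furniture and walls round the work are solid. World frame = base frame: x ahead of the robot, y to its left, z up, the work surface at z = 0. Lengths are in m, angles in rad, forces in N, time in s.
With the tool pointing down it reaches from about 0.35 to 0.775 m from the base axis. Payload 7.3 kg.
Tool frame: the origin (TCP) lies on the mounting face of the last link; the fingertips stand 178 mm ahead of it and the grasp point (between the pads) lies 159 mm ahead of it (robot.grip_depth is the distance from the TCP to the grasp point, in m); z points along the fingers, y is the line along which they close (so a half turn about z gives the same grasp; the last joint's range is limited). The gripper opens to 92 mm and grips with 3 to 60 N. Pads are 19 mm wide; open, the fingers measure 130 mm over their backs; the gripper's body (75 mm by 190 mm) begins 47 mm behind the grasp point.
Start: joints at [-1.386, 0.342, 1.524, -0, 1.275, -0.146], TCP at [0.171, -0.497, 0.405] pointing down, gripper open.
Joint ranges: [-2.53, 2.53], [-0.77, 2.02], [0.04, 2.7], [-1, 4.14], [0.28, 2.66], [-3.11, 3.11]. Speed limits (rad/s): [2.57, 2.57, 3.14, 3.14, 3.14, 3.14].

## Interface

Orientations are given as [roll, pitch, yaw] about the fixed x, y, z axes, in that order (R = Rz(yaw) Ry(pitch) Rx(roll)).
In Python, from cell import observe, cams, robot, models gives the robot as it stands.
- The arm moves only by the shell command python3 -m jog 'ROWS' [FORCE]. ROWS is JSON, a list of rows, each a list of 3 entries, a list of its own where there are three numbers: the shift along the tool's x, y, z each as a share of 0.4 m, from -1 to 1, then the turn about the tool's z as a share of pi rad, from -1 to 1, then the closure, from 0 (fully open) to 1 (shut). In form: [[[x, y, z], turn, jaw], ...]. A call has 1 to 12 rows; each row is the pose to reach, as a shift and turn from the pose commanded when the call began, along the tool's axes at that moment, turning the shorter way round; what a row does not reach only later rows make up. A row lasts 1/8 s, in which the tool goes at most 62.5 mm and 10.7 degrees, less where a joint would pass 70% of its speed; a pose out of reach is approached as far as the arm can. A call with a number of a shift or a turn outside -1 to 1 is refused whole. A call with a gripper value outside its range is refused whole. The fingers move at their own pace and stop on an object; FORCE is the grip in N (left out, the last holds). Time passes only in rows, so rows that repeat a pose let the fingers close. It gives the time, the measured TCP pose, the force, the opening and the grip force at its end, in the units of the state.
- observe(): the state, without advancing time (a new reading comes with each control period).
- cams.read_camera(name): name is "scene" or "side" or "wrist"; returns the picture (384x512x3 uint8, red, green, blue); there is no depth.
- cams.camera_model(name): a dict with "camera_matrix" (3x3 intrinsics, pixels), "pose" (4x4, takes a point from camera to world coordinates). Camera axes: x right, y down, z forward; pixel columns grow to the right and rows downward; lengths in m; the calibration is good to about 2 mm. A picture is of the moment at which its call begins: read the wrist's pose just before it. camera_model takes no time and is no camera call; for the wrist camera it gives the pose at the moment of the call.
- robot.hand_in(): hands the job in; it is judged then, once.
Trained networks look in the newest picture that a camera, given by its name, has taken for a name from the list of things; names that differ only in an ending like _2 or _b are one class to them, and where a whole thing is asked for, a point or a joint stands for the part that bears it (a point fixed in the world has none). Each returns a list of dicts, best first, with "confidence" (0 to 1); they miss things now and then, are a little off and sometimes report something else, mostly with a low value. They report only what shows in the picture. A call takes as long as a camera call.
- models.find_in(target, camera): "position" ([x, y, z] in m, in world coordinates, good to about 4 mm: the middle of the surface that is visible of it).
- models.pinpoint(target, camera): "position" ([x, y, z] in m, in world coordinates, good to about 4 mm: a listed point, or the origin of a listed thing).
The state is a dict: "time": time; "qpos": joint angles; "qvel": joint speeds; "joint_efforts": joint torques, N m; "tool_pos": TCP position; "tool_rot": TCP orientation; "contact_force": force on the tool from outside, world axes, zero at the start; "torque": the same for the moment, N m; "opening": finger opening in m; "grip_force": force on a finger pad.
Only numpy, scipy, OpenCV 4.12 (cv2) and the standard library are available. Lean on these libraries where they do the work, as an engineer would, in place of code of your own. Each camera call takes 0.05 s, during which the arm holds its last target. There are 200 camera calls.

## Task

Change the tubing cassette of the bench pump. The vial rack parked on top of the pump is in the way of the clamp frame, so first lift the rack down and stand it upright on the bench, without tipping it; then swing the clamp frame right back, lift out the used cassette and lay it flat on the bench, bottom side down. Seat the spare cassette in its place, hose stubs at the low end, swing the clamp frame fully down onto it, and leave the cuvette box, dropper bottle and timer where they are.

Things in the scene. Friction and masses are not known exactly. Their poses are not given: they have to be found in the camera images.
- pump: White wedge-shaped peristaltic pump, fixed, 200 mm deep (its x), 124 mm wide (its y). Origin: centre of its underside, on the bench; x points from the low front (panel with knob and display) to the tall rear, z up. From the front, 40 mm high, a deck rises at 30 degrees; behind it, from x = +24 to +100 mm, is a flat top 118 mm high.
- seat: Cassette seat on the pump's sloping deck. Origin on the deck where a seated cassette's origin comes, at (-44, 0, 72) mm in the pump's frame. x up the slope, y to the pump's left, z square out of the deck, 30 degrees from vertical. Rims 7 mm high, flared outwards as a lead-in, round an open pocket x = -44 to +58, y = -33 to +33 mm: 2 mm play all round, 5 mm at the mouth.
- clamp (a joint): Opening of the clamp frame, rad: 0 down on the cassette, 2.4 right back at its stop. A bare metal plate on two arms, hinged at the head of the deck; its free end swings up and over to the pump's rear. Stiff hinge: about 2 N at the grip, stays where left. When down, its plate lies 33 to 38 mm off the deck over seat x = -1 to +45 mm, 94 mm wide, two rubber pads just over the cassette.
- clamp_grip (a point): Centre of the frame's black ribbed grip, a rounded tab 12 mm thick along the seat's y, 30 by 30 mm in the plane of the swing: pinch it across the 12 mm from any direction in that plane; it pivots between the fingers. At (-30, 0, 54) mm in the seat's frame when clamp = 0; 115.5 mm from the hinge axis. A 10 mm thick neck joins it to the plate, whose edge is 30 mm away.
- clamp_hinge (a point): Middle of the clamp frame's hinge axis, at (75, 0, 6) mm in the seat's frame; the axis runs along the seat's y. Opening turns the frame in the positive sense about +y.
- used_cassette: Used cassette, in the seat at the start: orange plastic block with a low round disc on top (4 mm) and two hose stubs. Origin on its underside, z out of its top; the block spans x = -42 to +56, y = -31 to +31, z = 0 to 27 mm in its frame; the stubs reach to x = -55 mm. 160 g. Grasp across the 62 mm width.
- spare_cassette: Spare cassette, same shape and frame as the used one, lying flat on the strip of free bench left of the pump (bench edge at x = 0.39 m; a tall incubator's front at x = 0.594 m for y above -0.13 m), 110 to 210 g. Once seated its origin and axes agree with the seat's.
- vial_rack: White block rack for vials, 60 mm (its x) by 160 mm (its y), block 28 mm high, one capped vial sticking up to 80 mm near the middle. Origin: centre of its underside, z up. 140 to 270 g. At the start it stands on the pump's flat top, its long side across the pump. Grasp the block across its 60 mm.
- cuvette_box: Bystander: flat white carton, 45 mm (its x) by 85 mm (its y) by 28 mm high, lying at the back of the free bench, near the incubator; origin centre of underside.
- dropper_bottle: Bystander: small brown dropper bottle, 33 mm across, 102 mm high, standing beside the pump; origin centre of underside.
- lab_timer: Bystander: small white timer, 66 by 62 by 18 mm, lying at the back of the free bench, near the incubator; origin centre of underside.

How it is judged:
On the way, in this order (a step that is already met when the one before it is completed fails the run):
1. the vial rack stands released and upright on the bench, and the clamp frame is still down (height (world z) of vial_rack below 0.01 m and angle between vial_rack's own z axis and vertical below 0.1 rad and contact force between the fingers and vial_rack below 0.2 N and value of joint clamp below 0.3 rad), for 0.2 s.
2. the clamp frame is swung right back (over 2.15 rad) (value of joint clamp above 2.15 rad), for 0.1 s.
3. the used cassette lies released and flat on the bench (height (world z) of used_cassette below 0.01 m and angle between used_cassette's own z axis and vertical below 0.1 rad and contact force between the fingers and used_cassette below 0.2 N), for 0.2 s.
At the end, for the whole second after the job is handed in: Spare cassette seated right way round (origin within 5 mm of the seat's, under 4 mm high, 0.06 rad), clamp frame down (under 0.08 rad); vial rack upright and used cassette flat (0.1 rad) on the bench; all released and at rest (all of step 3 and x of spare_cassette in the frame of seat between -0.005 and 0.005 m and y of spare_cassette in the frame of seat between -0.005 and 0.005 m and z of spare_cassette in the frame of seat below 0.004 m and angle between the z axis of spare_cassette and the z axis of seat, either way round below 0.06 rad and value of joint clamp below 0.08 rad and contact force between the fingers and spare_cassette below 0.2 N and linear speed of each of spare_cassette, vial_rack, used_cassette below 0.01 m/s and height (world z) of vial_rack below 0.01 m and angle between vial_rack's own z axis and vertical below 0.1 rad and contact force between the fingers and vial_rack below 0.2 N); the robot touches nothing.
It fails at once if the vial rack is tipped by more than 0.35 rad (angle between vial_rack's own z axis and vertical above 0.35 rad).
It fails at once if the cuvette box, the dropper bottle or the timer is moved by more than 20 mm (distance of any of cuvette_box, dropper_bottle, lab_timer from where it was at the start of the episode above 0.02 m).
It also fails if it takes over 72 s, if anything falls off the work surface, if the arm or the gripper's body presses on something with over 40 N, if the wrist force passes 120 N, or if a joint passes its speed limit or range.

## Working session

There is one attempt and no reset: what is moved stays moved. The work goes in short steps, Python scripts to look and compute and a shell command to move; the robot and the scene stay as the last step left them, time stands still between calls to the robot, and variables do not carry over. Pictures are saved under pics/ and viewed, at most 10 in all, crops included, and the job is handed in when it is done.

```bash
ls; mkdir -p pics; python3 - <<'E'
from cell import observe,cams,robot,models
import cv2,numpy as np
ims=[]
for c in ["scene","side"]:
    im=cams.read_camera(c); ims.append(im)
    for t in ["pump","seat","clamp_grip","clamp_hinge","used_cassette","spare_cassette","vial_rack","cuvette_box","dropper_bottle","lab_timer"]:
        print(c,t,[(np.round(d["position"],3).tolist(),round(d["confidence"],2)) for d in models.pinpoint(t,c)[:2]])
cv2.imwrite("pics/a.png",cv2.cvtColor(ims[0],cv2.COLOR_RGB2BGR))
cv2.imwrite("pics/b.png",cv2.cvtColor(ims[1],cv2.COLOR_RGB2BGR))
s=observe();print(s)
E
```

```text
pics
scene pump [([0.509, -0.228, 0.0], 0.8), ([0.515, -0.246, 0.115], 0.26)]
scene seat [([0.488, -0.191, 0.07], 0.63), ([0.545, -0.286, 0.12], 0.54)]
scene clamp_grip [([0.466, -0.139, 0.103], 0.77)]
scene clamp_hinge [([0.519, -0.247, 0.111], 0.59), ([0.548, -0.284, 0.118], 0.33)]
scene used_cassette [([0.492, -0.19, 0.073], 0.9), ([0.47, -0.141, 0.102], 0.53)]
scene spare_cassette [([0.448, 0.114, 0.003], 0.72)]
scene vial_rack [([0.548, -0.285, 0.122], 0.83)]
scene cuvette_box [([0.554, 0.109, -0.0], 0.8)]
scene dropper_bottle [([0.587, -0.138, 0.003], 0.45)]
scene lab_timer [([0.55, 0.298, 0.003], 0.88)]
side pump [([0.51, -0.225, -0.003], 0.95)]
side seat [([0.491, -0.195, 0.076], 0.96)]
side clamp_grip [([0.47, -0.144, 0.101], 0.8), ([0.551, 0.111, -0.001], 0.46)]
side clamp_hinge [([0.521, -0.243, 0.112], 0.69)]
side used_cassette [([0.486, -0.188, 0.073], 0.85)]
side spare_cassette [([0.445, 0.119, -0.005], 0.56)]
side vial_rack [([0.546, -0.284, 0.125], 0.74)]
side cuvette_box []
side dropper_bottle []
side lab_timer [([0.553, 0.298, -0.001], 0.88)]
{'time': 1.1, 'qpos': array([-1.38603000e+00,  3.41982014e-01,  1.52410114e+00,  1.51407446e-05,
        1.27540737e+00, -1.45993512e-01]), 'qvel': array([-0.00138207, -0.00084166, -0.00100277, -0.00064096, -0.00066519,
       -0.00023948]), 'joint_efforts': array([-1.22927573e-03, -4.31141067e+01, -2.44482440e+01,  7.20509095e-02,
        4.84120392e-02, -2.64439240e-05]), 'tool_pos': array([ 0.17052583, -0.49653217,  0.40474945]), 'tool_rot': array([3.14148950e+00, 5.26505791e-07, 3.30755429e-01]), 'contact_force': array([ 0.31276957,  0.94716879, -0.32031999]), 'torque': array([-0.02876903, -0.01225734, -0.03176501]), 'grip_force': 0.0, 'opening': 0.09192993349288141}
```

View pics/a.png

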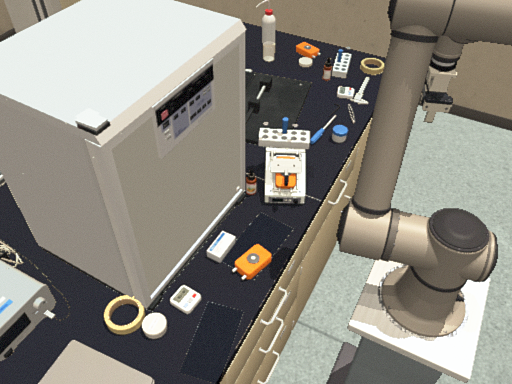

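View pics/b.png

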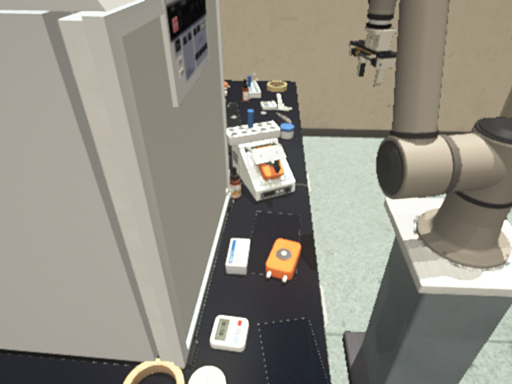

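The networks agree with each other and with both pictures: rack on the pump top (scene ≈285,138), orange used cassette under the clamp (≈287,180), spare at (≈253,262), box and timer behind it, and bottle beside the pump at (≈251,183). I'll fit the pump pose from these points and compute the first move.

```bash
cat > h.py <<'E'
import numpy as np
from cell import observe,cams,robot,models
from scipy.spatial.transform import Rotation as Ro
from scipy.optimize import least_squares
def Rz(a): c,s=np.cos(a),np.sin(a); return np.array([[c,-s],[s,c]])
C30,S30=np.cos(np.pi/6),.5
def seat2pump(p): x,y,z=p; return np.array([-.044+x*C30-z*S30,y,.072+x*S30+z*C30])
def p2w(p,P): return np.r_[P[:2]+Rz(P[2])@np.array(p[:2]),p[2]]
def fit(obs):  # obs: list (pump-frame pt, world pt)
    f=lambda P:np.concatenate([(p2w(p,P)-w)[:2] for p,w in obs])
    r=least_squares(f,[.51,-.22,-1.05],loss='soft_l1',f_scale=.004); return r.x,np.abs(r.fun)
def go(grasp,yaw_close=None):
    """share shifts to bring grasp point to 'grasp', tool y axis to world heading yaw_close (mod pi)"""
    s=observe(); R=Ro.from_euler('xyz',s['tool_rot']).as_matrix()
    g=s['tool_pos']+R[:,2]*robot.grip_depth
    d=R.T@(np.array(grasp)-g)/.4; out=[np.round(d,4).tolist()]
    if yaw_close is not None:
        h=np.arctan2(R[1,1],R[0,1]); t=-(yaw_close-h); t=(t+np.pi/2)%np.pi-np.pi/2
        out+=['turn',round(t/np.pi,4),'q6',round(s['qpos'][5],2)]
    print('g',np.round(g,4),'rows ->',out,'t',round(s['time'],2))
E
python3 - <<'E'
from h import *
G=seat2pump([-.03,0,.054]);H=seat2pump([.075,0,.006]);S=seat2pump([0,0,0]);O=np.zeros(3)
obs=[(O,[.509,-.228]),(O,[.51,-.225]),(S,[.488,-.191]),(S,[.491,-.195]),(S,[.492,-.19]),(S,[.486,-.188]),(G,[.466,-.139]),(G,[.47,-.144]),(H,[.519,-.247]),(H,[.521,-.243])]
P,e=fit([(a,np.r_[b,0]) for a,b in obs]);print(P,np.degrees(P[2]),e.max(),G,H)
Rk=np.array([.547,-.2845]);print('rack in pump',Rz(P[2]).T@(Rk-P[:2]))
go([.50,-.25,.30],P[2])
E
```

```text
[ 0.51040127 -0.22868023 -1.10015453] -63.034211459290525 0.005535976185662872 [-0.09698076  0.          0.10376537] [0.01795191 0.         0.11469615]
rack in pump [0.0663469  0.00730768]
g [ 0.1705 -0.4965  0.2455] rows -> [[0.9792, -0.3155, -0.1362], 'turn', np.float64(-0.0445), 'q6', np.float64(-0.15)] t 1.1
```

```bash
python3 -m jog '[[[0.98,-0.316,-0.136],-0.045,0],[[0.98,-0.316,-0.136],-0.045,0],[[0.98,-0.316,-0.136],-0.045,0],[[0.98,-0.316,-0.136],-0.045,0],[[0.98,-0.316,-0.136],-0.045,0],[[0.98,-0.316,-0.136],-0.045,0],[[0.98,-0.316,-0.136],-0.045,0],[[0.98,-0.316,-0.136],-0.045,0],[[0.98,-0.316,-0.136],-0.045,0],[[0.98,-0.316,-0.136],-0.045,0]]' && python3 - <<'E'
from h import *
import cv2
im=cams.read_camera("wrist");cv2.imwrite("pics/c.png",cv2.cvtColor(im,cv2.COLOR_RGB2BGR))
G=seat2pump([-.03,0,.054]);H=seat2pump([.075,0,.006]);S=seat2pump([0,0,0]);O=np.zeros(3)
for t in ["pump","seat","clamp_grip","clamp_hinge","used_cassette","vial_rack"]:
    print(t,[(np.round(d["position"],3).tolist(),round(d["confidence"],2)) for d in models.pinpoint(t,"wrist")[:2]])
m=cams.camera_model("wrist");print(m["camera_matrix"],np.round(m["pose"],4),observe()["qpos"])
E
```

```text
time: 2.35
tool_pos: [0.4994, -0.2506, 0.459]
tool_rot: [-3.141, 0.001, 0.47]
contact_force: [-0.5, -0.2, 0.4]
opening: 0.0922
grip_force: 0.0
pump [([0.508, -0.23, -0.001], 0.64)]
seat [([0.49, -0.19, 0.073], 0.6)]
clamp_grip [([0.466, -0.142, 0.098], 0.65)]
clamp_hinge [([0.52, -0.249, 0.116], 0.64), ([0.584, -0.142, 0.0], 0.51)]
used_cassette [([0.496, -0.188, 0.071], 0.86)]
vial_rack [([0.547, -0.289, 0.12], 0.83)]
[[291.84579141   0.         248.79689689]
 [  0.         291.84579141 188.64954585]
 [  0.           0.           1.        ]] [[ 4.547e-01 -8.612e-01 -2.271e-01  5.603e-01]
 [-8.907e-01 -4.395e-01 -1.166e-01 -2.185e-01]
 [ 7.000e-04  2.553e-01 -9.669e-01  4.386e-01]
 [ 0.000e+00  0.000e+00  0.000e+00  1.000e+00]] [-6.00670686e-01  3.70730726e-01  1.33046431e+00 -6.29911747e-05
  1.44029913e+00  4.98553957e-01]
```

View pics/c.png

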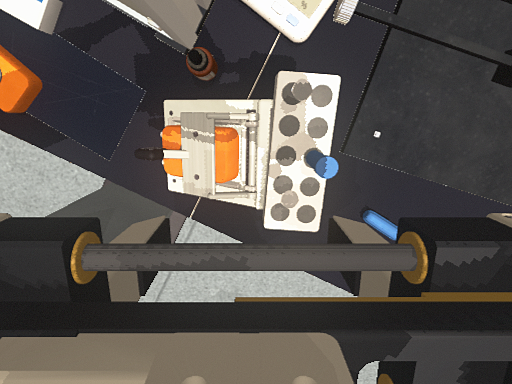

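The wrist view shows the rack top with corners at (279,71), (341,75), (323,232) and (264,228). The blue vial cap is at (325,167), and the pump deck's front edge runs from (163,100) to (166,190).

```bash
cat >> h.py <<'E'
def ray(cam,uv,z,pose=None):
    m=cams.camera_model(cam);K=m["camera_matrix"];T=np.array(m["pose"]) if pose is None else pose
    d=T[:3,:3]@np.linalg.solve(K,[uv[0],uv[1],1]);return T[:3,3]+d*(z-T[2,3])/d[2]
G=seat2pump([-.03,0,.054]);H=seat2pump([.075,0,.006]);S=seat2pump([0,0,0]);O=np.zeros(3)
E
python3 - <<'E'
from h import *
obs=[(O,[.509,-.228]),(O,[.51,-.225]),(O,[.508,-.23]),(S,[.488,-.191]),(S,[.491,-.195]),(S,[.492,-.19]),(S,[.486,-.188]),(S,[.49,-.19]),(S,[.496,-.188]),(G,[.466,-.139]),(G,[.47,-.144]),(G,[.466,-.142]),(H,[.519,-.247]),(H,[.521,-.243]),(H,[.52,-.249])]
P,e=fit([(a,np.r_[b,0]) for a,b in obs]);print('pump',P,np.degrees(P[2]),e.max())
c=np.array([ray("wrist",u,.146) for u in [(279,71),(341,75),(323,232),(264,228)]])[:,:2]
print('rack c',c.mean(0),[np.linalg.norm(c[i]-c[i-1]) for i in range(4)])
for a,b in((0,1),(3,2)): d=c[b]-c[a];print('x dir',np.degrees(np.arctan2(d[1],d[0])))
for a,b in((2,1),(3,0)): d=c[b]-c[a];print('y dir-90',np.degrees(np.arctan2(d[1],d[0]))-90)
v=ray("wrist",(325,167),.198)[:2];print('vial',v,Rz(P[2]).T@(v-c.mean(0)))
a,b=[ray("wrist",u,.04)[:2] for u in[(163,100),(166,190)]];print('front',a,b,np.linalg.norm(a-b),(a+b)/2,p2w([-.1,0,0],P),np.degrees(np.arctan2(*(a-b)[::-1]))-90)
E
```

```text
pump [ 0.51039228 -0.22905759 -1.10575931] -63.35534172389407 0.005339776706505206
rack c [ 0.54513366 -0.28585256] [np.float64(0.1582576666582277), np.float64(0.058509755875761946), np.float64(0.15907924801693438), np.float64(0.06392148396779611)]
x dir -66.39653494859041
x dir -67.1258988541118
y dir-90 -65.33811901964143
y dir-90 -67.29011401200125
vial [ 0.5494816  -0.29580016] [ 0.01084107 -0.00057485]
front [ 0.52250583 -0.11217824] [ 0.41174845 -0.16321591] 0.1219509756632506 [ 0.46712714 -0.13769708] [ 0.46554669 -0.13967709  0.        ] -65.25946216279243
```

```bash
python3 - <<'E'
from h import *
a=np.radians(-66.5);c=np.array([.545,-.286])+Rz(a)@[0,-.058]
go([*c,.145],a)
E
```

```text
g [ 0.5  -0.25  0.3 ] rows -> [[-0.0854, 0.1224, 0.3874], 'turn', np.float64(0.0196), 'q6', np.float64(0.5)] t 2.7
```

```bash
python3 -m jog '[[[-0.085,0.122,0.1],0.02,0.15],[[-0.085,0.122,0.2],0.02,0.15],[[-0.085,0.122,0.3],0.02,0.15],[[-0.085,0.122,0.35],0.02,0.15],[[-0.085,0.122,0.387],0.02,0.15],[[-0.085,0.122,0.387],0.02,0.15]]' 50 && python3 - <<'E'
from h import *
import cv2
im=cams.read_camera("wrist");cv2.imwrite("pics/d.png",cv2.cvtColor(im,cv2.COLOR_RGB2BGR))
E
```

```text
time: 3.45
tool_pos: [0.4921, -0.3085, 0.3036]
tool_rot: [-3.14, 0.001, 0.409]
contact_force: [0.3, -0.3, -0.4]
opening: 0.078
grip_force: 0.0
```

View pics/d.png

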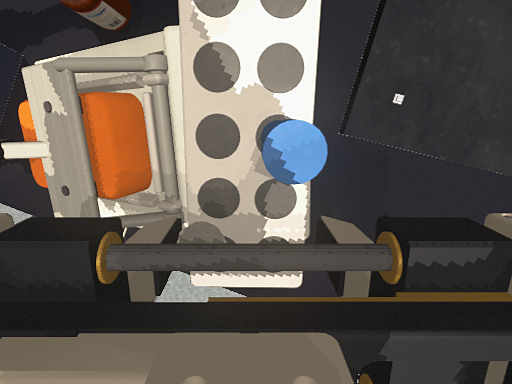

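The fingers straddle the rack block at about columns 180 and 322, and the vial cap (295,152) is clear of the body. Closing and lifting.

```bash
python3 -m jog '[[[0,0,0],0,1],[[0,0,0],0,1],[[0,0,0],0,1],[[0,0,0],0,1],[[0,0,-0.03],0,1],[[0,0,-0.08],0,1],[[0,0,-0.16],0,1],[[0,0,-0.22],0,1],[[0,0,-0.22],0,1]]' 55 && python3 - <<'E'
from h import *
import cv2
cams.read_camera("side")
print(observe()['contact_force'],observe()['torque'],[ (d['position'],d['confidence']) for d in models.pinpoint('vial_rack','side')])
go([.43,-.30,.23],np.radians(-90))
go([.417,-.02,.12],np.radians(-90))
E
```

```text
time: 4.62
tool_pos: [0.4923, -0.3088, 0.3943]
tool_rot: [3.138, -0.002, 0.409]
contact_force: [0.5, -0.5, -2.7]
opening: 0.0599
grip_force: 55.0
[-0.59259044 -0.35149124 -3.17783768] [-0.05426551  0.12116316 -0.03434862] [([0.543, -0.2845, 0.2123], 0.75), ([0.4856, -0.1863, 0.0713], 0.51)]
g [ 0.4918 -0.3084  0.2323] rows -> [[-0.1333, -0.0807, 0.0058], 'turn', np.float64(0.1303), 'q6', np.float64(0.47)] t 4.72
g [ 0.4918 -0.3084  0.2323] rows -> [[0.1157, -0.7355, 0.2813], 'turn', np.float64(0.1303), 'q6', np.float64(0.47)] t 4.72
```

```bash
python3 -m jog '[[[-0.06,-0.04,0],0.06,1],[[-0.133,-0.08,0],0.13,1],[[-0.1,-0.17,0],0.13,1],[[-0.06,-0.27,0],0.13,1],[[-0.02,-0.38,0],0.13,1],[[0.03,-0.49,0],0.13,1],[[0.07,-0.61,0.05],0.13,1],[[0.116,-0.735,0.15],0.13,1],[[0.116,-0.735,0.28],0.13,1],[[0.116,-0.735,0.38],0.13,1],[[0.116,-0.735,0.45],0.13,1],[[0.116,-0.735,0.45],0.13,1]]' && python3 - <<'E'
from h import *
import cv2
im=cams.read_camera("side");
print(observe()['contact_force'],[ (d['position'],d['confidence']) for d in models.pinpoint('vial_rack','side')])
cv2.imwrite("pics/e.png",cv2.cvtColor(cv2.resize(im[120:330,180:460],None,fx=2.5,fy=2.5),cv2.COLOR_RGB2BGR))
go([.417,-.02,.0275],np.radians(-90))
E
```

```text
time: 6.22
tool_pos: [0.4164, -0.0201, 0.2101]
tool_rot: [-3.14, 0.007, 0.001]
contact_force: [0.2, 1.4, -2.6]
opening: 0.0598
grip_force: 55.0
[ 0.85363157  0.36301586 -2.22693517] [([0.4738, -0.0151, 0.0261], 0.91)]
g [ 0.4175 -0.0204  0.0532] rows -> [[-0.0013, -0.0011, 0.0641], 'turn', np.float64(0.0003), 'q6', np.float64(1.34)] t 6.33
```

View pics/e.png

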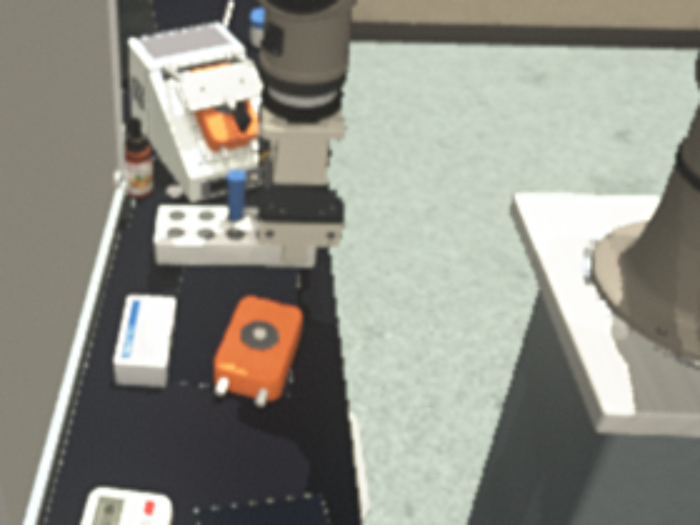

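The rack hangs level over free bench about 26 mm up, clear of the spare and the box. Lowering and releasing.

```bash
python3 -m jog '[[[0,0,0.04],0,1],[[0,0,0.055],0,1],[[0,0,0.06],0,1],[[0,0,0.063],0,1],[[0,0,0.064],0,1],[[0,0,0.064],0,1]]' && python3 -m jog '[[[0,0,0],0,0.2],[[0,0,0],0,0.2],[[0,0,0],0,0.2],[[0,0,-0.1],0,0.2],[[0,0,-0.25],0,0.2],[[0,0,-0.4],0,0.2]]' && python3 - <<'E'
from h import *
P=np.array([.5104,-.229,np.radians(-64.5)])
cams.read_camera("wrist");cams.read_camera("side")
for c in("wrist","side"):
  for t in ["vial_rack","spare_cassette","cuvette_box","clamp_grip"]:
    print(c,t,[(np.round(d["position"],3).tolist(),round(d["confidence"],2)) for d in models.pinpoint(t,c)[:2]])
print('grip model',p2w(G,P))
go(p2w(G,P),P[2]+np.pi/2)
E
```

```text
time: 7.08
tool_pos: [0.4179, -0.0205, 0.1871]
tool_rot: [3.141, -0.001, 0.001]
contact_force: [-0.8, 0.5, 2.1]
opening: 0.0596
grip_force: 55.0
time: 7.82
tool_pos: [0.4174, -0.0204, 0.3484]
tool_rot: [-3.142, 0.001, 0.001]
contact_force: [0.5, -0.5, 0.5]
opening: 0.0735
grip_force: 0.0
wrist vial_rack [([0.475, -0.022, -0.003], 0.92)]
wrist spare_cassette [([0.449, 0.12, -0.001], 0.94), ([0.583, -0.138, 0.0], 0.19)]
wrist cuvette_box [([0.548, 0.113, -0.001], 0.69)]
wrist clamp_grip [([0.464, -0.139, 0.099], 0.58)]
side vial_rack [([0.474, -0.018, 0.002], 0.91), ([0.486, -0.187, 0.07], 0.26)]
side spare_cassette [([0.522, -0.24, 0.116], 0.7), ([0.489, -0.193, 0.074], 0.42)]
side cuvette_box [([0.551, 0.109, -0.0], 0.7), ([0.446, 0.114, -0.004], 0.29)]
side clamp_grip [([0.471, -0.143, 0.101], 0.57)]
grip model [ 0.46864871 -0.14146659  0.10376537]
g [ 0.4171 -0.0203  0.1864] rows -> [[0.129, 0.3031, 0.2061], 'turn', np.float64(0.3586), 'q6', np.float64(1.34)] t 8.32
```

```bash
python3 -m jog '[[[0.03,0.08,0],-0.06,0.4],[[0.06,0.16,0],-0.12,0.4],[[0.1,0.24,0],-0.18,0.4],[[0.129,0.303,0],-0.24,0.4],[[0.129,0.303,0],-0.3,0.4],[[0.129,0.303,0],-0.36,0.4],[[0.129,0.303,0],-0.42,0.4],[[0.129,0.303,0],-0.48,0.4],[[0.129,0.303,0],-0.54,0.4],[[0.129,0.303,0.02],-0.6,0.4],[[0.129,0.303,0.04],-0.641,0.4],[[0.129,0.303,0.04],-0.641,0.4]]' 12 && python3 - <<'E'
from h import *
import cv2
P=np.array([.5104,-.229,np.radians(-64.5)])
im=cams.read_camera("wrist")
for t in ["clamp_grip","seat","pump","clamp_hinge"]:
    print(t,[(np.round(d["position"],3).tolist(),round(d["confidence"],2)) for d in models.pinpoint(t,"wrist")[:2]])
m=cams.camera_model("wrist");K=m["camera_matrix"];T=np.linalg.inv(m["pose"])
im=cv2.cvtColor(im,cv2.COLOR_RGB2BGR)
for p in [G,H,S,seat2pump([-.044,.033,.0]),seat2pump([-.044,-.033,.0]),[-.1,.062,.04],[-.1,-.062,.04],[.024,.062,.118],[.024,-.062,.118]]:
    q=T[:3,:3]@p2w(p,P)+T[:3,3];q=K@q/q[2];cv2.circle(im,(int(q[0]),int(q[1])),3,(0,255,0),-1)
cv2.imwrite("pics/f.png",im)
go(p2w(G,P),P[2]+np.pi/2)
E
```

```text
time: 9.82
tool_pos: [0.4693, -0.1415, 0.3295]
tool_rot: [-3.14, -0.002, 2.013]
contact_force: [1.0, -0.2, 0.1]
opening: 0.0551
grip_force: 0.0
clamp_grip [([0.463, -0.139, 0.101], 0.57)]
seat [([0.488, -0.189, 0.07], 0.68)]
pump [([0.507, -0.232, -0.004], 0.72)]
clamp_hinge []
g [ 0.4696 -0.1417  0.1717] rows -> [[0.0015, -0.0019, 0.1698], 'turn', np.float64(-0.0009), 'q6', np.float64(-0.89)] t 10.07
```

View pics/f.png

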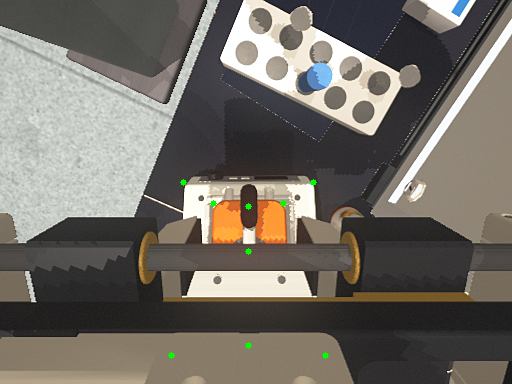

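Overlaid model points sit on the pump's front corners and on the grip tab (248,206), so the pose fit is good. Lowering onto the tab.

```bash
python3 -m jog '[[[0.001,-0.002,0.08],0,0.4],[[0.001,-0.002,0.15],0,0.4],[[0.001,-0.002,0.165],0,0.4],[[0.001,-0.002,0.165],0,1],[[0.001,-0.002,0.165],0,1],[[0.001,-0.002,0.165],0,1],[[0.001,-0.002,0.165],0,1],[[0.001,-0.002,0.165],0,1]]' 15
```

```text
time: 11.08
tool_pos: [0.4686, -0.1416, 0.265]
tool_rot: [3.141, 0.001, 2.015]
contact_force: [0.6, 0.3, 1.9]
opening: 0.0122
grip_force: 15.0
```

```bash
python3 -m jog '[[[0,0,-0.05],0,1],[[-0.008,0,-0.1],0,1],[[-0.025,0,-0.147],0,1],[[-0.05,0,-0.191],0,1],[[-0.082,0,-0.23],0,1],[[-0.12,0,-0.2625],0,1],[[-0.164,0,-0.288],0,1],[[-0.211,0,-0.306],0,1],[[-0.26,0,-0.315],0,1]]' && python3 -m jog '[[[-0.05,0,0],0,1],[[-0.1,0,0.008],0,1],[[-0.147,0,0.025],0,1],[[-0.191,0,0.05],0,1],[[-0.207,0,0.062],0,1],[[-0.207,0,0.062],0,1]]'
```

```text
time: 12.2
tool_pos: [0.5135, -0.2349, 0.3907]
tool_rot: [3.141, -0.003, 2.015]
contact_force: [2.8, 4.9, -2.9]
opening: 0.0122
grip_force: 15.0
time: 12.95
tool_pos: [0.55, -0.3111, 0.3662]
tool_rot: [3.138, 0.004, 2.015]
contact_force: [7.5, -0.3, 2.2]
opening: 0.0118
grip_force: 15.0
```

```bash
python3 -m jog '[[[0,0,0],0,0.3],[[0,0,0],0,0],[[0,0,-0.08],0,0],[[0,0,-0.15],0,0],[[0.15,0,-0.15],0,0],[[0.3,0,-0.1],0,0],[[0.4,0,0],0,0],[[0.4,0,0],0,0]]' && python3 - <<'E'
from h import *
import cv2
P=np.array([.5104,-.229,np.radians(-64.5)])
im=cams.read_camera("wrist")
for t in ["used_cassette","seat","pump","clamp_grip"]:
    print(t,[(np.round(d["position"],3).tolist(),round(d["confidence"],2)) for d in models.pinpoint(t,"wrist")[:2]])
m=cams.camera_model("wrist");K=m["camera_matrix"];T=np.linalg.inv(m["pose"])
im=cv2.cvtColor(im,cv2.COLOR_RGB2BGR)
for p in [seat2pump(np.array(q)/1000) for q in[(-42,31,27),(-42,-31,27),(56,31,27),(56,-31,27)]]+[[-.1,.062,.04],[-.1,-.062,.04]]:
    q=T[:3,:3]@p2w(p,P)+T[:3,3];q=K@q/q[2];cv2.circle(im,(int(q[0]),int(q[1])),3,(0,255,0),-1)
cv2.imwrite("pics/g.png",im)
th=np.radians(185.4)-2.33
print('expected grip',p2w([.018+.1155*np.cos(th),0,.1147+.1155*np.sin(th)],P))
go(p2w([-.0455,0,.1056],P),P[2]+np.pi/2)
E
```

```text
time: 13.95
tool_pos: [0.4774, -0.1629, 0.3627]
tool_rot: [-3.136, -0.008, 2.017]
contact_force: [0.4, -1.1, 0.3]
opening: 0.0872
grip_force: 0.0
used_cassette [([0.492, -0.188, 0.074], 0.71)]
seat []
pump [([0.474, -0.022, 0.001], 0.43)]
clamp_grip []
expected grip [ 0.54883014 -0.30957047  0.20559203]
g [ 0.4813 -0.1672  0.2078] rows -> [[-0.0563, -0.0011, 0.2557], 'turn', np.float64(-0.0007), 'q6', np.float64(-0.93)] t 14.2
```

View pics/g.png

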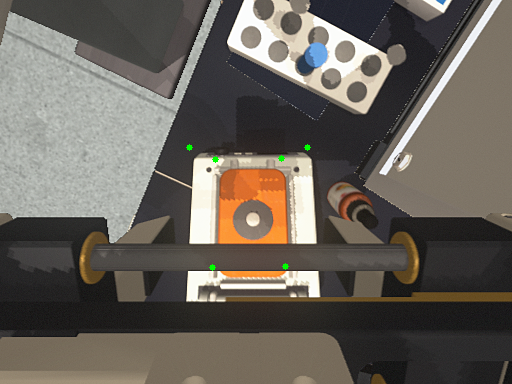

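The picture was taken while the arm was still settling. Cassette (219–287) is centred between the fingers and the bottle (350,205) is clear. Descending.

```bash
python3 -m jog '[[[-0.056,-0.001,0.1],0,0],[[-0.056,-0.001,0.2],0,0],[[-0.056,-0.001,0.24],0,0],[[-0.056,-0.001,0.256],0,0],[[-0.056,-0.001,0.256],0,1],[[-0.056,-0.001,0.256],0,1],[[-0.056,-0.001,0.256],0,1],[[-0.056,-0.001,0.256],0,1],[[-0.056,-0.001,0.256],0,1]]' 25
python3 -c "
from h import *
go([.4821,-.188,.1056])"
```

```text
time: 15.32
tool_pos: [0.4895, -0.1862, 0.2642]
tool_rot: [3.141, 0.001, 2.015]
contact_force: [-0.9, 0.0, 4.7]
opening: 0.0615
grip_force: 25.0
g [ 0.4897 -0.1863  0.105 ] rows -> [[0.0042, -0.0189, -0.0016]] t 15.32
```

```bash
python3 -m jog '[[[0.012,0,-0.022],0,1],[[0.025,0,-0.043],0,1],[[0.025,0,-0.12],0,1],[[0.025,0,-0.25],0,1],[[0.025,0,-0.3],0,1],[[0.025,0,-0.3],0,1]]'
python3 - <<'E'
from h import *
cams.read_camera("side")
print([(np.round(d["position"],3).tolist(),round(d["confidence"],2)) for d in models.pinpoint("used_cassette","side")[:2]])
go([.41,-.03,.225],0)
go([.437,.25,.10],0)
E
```

```text
time: 16.08
tool_pos: [0.485, -0.1768, 0.3852]
tool_rot: [3.139, 0.003, 2.015]
contact_force: [0.2, 0.1, -1.8]
opening: 0.0619
grip_force: 25.0
[([0.484, -0.175, 0.193], 0.83), ([0.554, 0.3, 0.002], 0.73)]
g [ 0.4844 -0.1766  0.2235] rows -> [[0.411, -0.0104, -0.0032], 'turn', np.float64(0.1414), 'q6', np.float64(-0.94)] t 16.18
g [ 0.4844 -0.1766  0.2235] rows -> [[1.0137, 0.3515, 0.3097], 'turn', np.float64(0.1414), 'q6', np.float64(-0.94)] t 16.18
```

```bash
python3 -m jog '[[[0.1,0,0],0.05,1],[[0.2,0,0],0.1,1],[[0.31,-0.01,0],0.141,1],[[0.41,-0.01,0],0.141,1],[[0.52,0.05,0],0.141,1],[[0.63,0.12,0],0.141,1],[[0.75,0.19,0],0.141,1],[[0.87,0.27,0],0.141,1],[[1,0.345,0],0.141,1],[[1,0.345,0.1],0.141,1],[[1,0.345,0.2],0.141,1],[[1,0.345,0.26],0.141,1]]'
python3 - <<'E'
from h import *
import cv2
im=cams.read_camera("side")
print([(np.round(d["position"],3).tolist(),round(d["confidence"],2)) for d in models.pinpoint("used_cassette","side")[:2]])
go([.437,.25,.05],0)
cv2.imwrite("pics/i.png",cv2.cvtColor(cv2.resize(im[120:384,180:460],None,fx=2,fy=2),cv2.COLOR_RGB2BGR))
E
```

```text
time: 17.68
tool_pos: [0.4366, 0.2433, 0.276]
tool_rot: [-3.136, 0.002, 1.572]
contact_force: [0.5, -0.2, -1.6]
opening: 0.0618
grip_force: 25.0
[([0.432, 0.24, 0.085], 0.77)]
g [0.4351 0.2424 0.1165] rows -> [[0.0194, 0.0061, 0.1661], 'turn', np.float64(0.0003), 'q6', np.float64(0.35)] t 17.77
```

View pics/i.png

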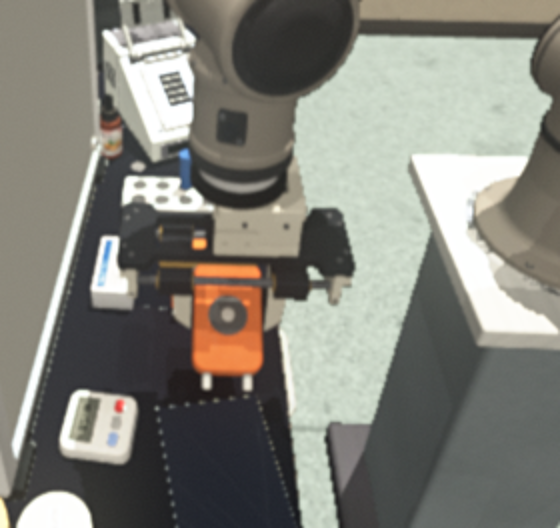

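Used cassette is held at its seat tilt over free bench, with the stubs towards +y (≈205–250,380). Setting it down so that the low edge turns it flat.

```bash
python3 -m jog '[[[0.01,0.006,0.1],0,1],[[0.01,0.006,0.15],0,1],[[0.01,0.006,0.165],0,1],[[0.01,0.006,0.18],0,1],[[0.01,0.006,0.19],0,1],[[0.01,0.006,0.2],0,1],[[0.01,0.006,0.206],0,1],[[0.01,0.006,0.206],0,1]]' 12
python3 - <<'E'
from h import *
cams.read_camera("side")
print([(np.round(d["position"],3).tolist(),round(d["confidence"],2)) for d in models.pinpoint("used_cassette","side")[:2]])
go([.437,.25,.032],0)
E
```

```text
time: 18.77
tool_pos: [0.4407, 0.2474, 0.1976]
tool_rot: [3.14, -0.0, 1.572]
contact_force: [0.3, -2.6, 2.7]
opening: 0.0618
grip_force: 12.0
[([0.441, 0.247, 0.008], 0.69)]
g [0.4408 0.2475 0.0383] rows -> [[0.0062, -0.0096, 0.0157], 'turn', np.float64(0.0003), 'q6', np.float64(0.36)] t 18.88
```

```bash
python3 -m jog '[[[0,0,0.01],0,1],[[0,0,0.016],0,1],[[0,0,0.016],0,1]]' 8 && python3 -m jog '[[[0,0,0],0,0.15],[[0,0,0],0,0.15],[[0,0,-0.05],0,0.15],[[0,0,-0.2],0,0.15],[[0,0,-0.35],0,0.15],[[0,0,-0.42],0,0.15],[[0,0,-0.42],0,0.15]]' && python3 - <<'E'
from h import *
import cv2
im=cams.read_camera("wrist");cams.read_camera("side")
for c in("wrist","side"):
  for t in ["used_cassette","spare_cassette","lab_timer","cuvette_box"]:
    print(c,t,[(np.round(d["position"],3).tolist(),round(d["confidence"],2)) for d in models.pinpoint(t,c)[:3]])
go([.447,.115,.2],np.radians(10))
E
```

```text
time: 19.25
tool_pos: [0.44, 0.2474, 0.1901]
tool_rot: [-3.14, 0.0, 1.572]
contact_force: [0.5, -0.3, -1.2]
opening: 0.062
grip_force: 8.0
time: 20.12
tool_pos: [0.4404, 0.2476, 0.361]
tool_rot: [3.137, -0.002, 1.572]
contact_force: [-0.3, -0.2, -0.8]
opening: 0.0781
grip_force: 0.0
wrist used_cassette [([0.442, 0.255, 0.002], 0.87), ([0.551, 0.295, -0.003], 0.51)]
wrist spare_cassette [([0.451, 0.12, -0.002], 0.7)]
wrist lab_timer [([0.55, 0.296, -0.002], 0.84)]
wrist cuvette_box [([0.549, 0.112, -0.002], 0.8)]
side used_cassette [([0.438, 0.253, 0.0], 0.65)]
side spare_cassette [([0.448, 0.115, -0.001], 0.88)]
side lab_timer [([0.554, 0.296, 0.001], 0.92)]
side cuvette_box [([0.55, 0.11, 0.0], 0.75)]
g [0.4401 0.2473 0.1989] rows -> [[-0.3307, 0.017, -0.0026], 'turn', np.float64(-0.0553), 'q6', np.float64(0.36)] t 20.62
```

```bash
python3 -m jog '[[[-0.15,0,-0.08],-0.05,0],[[-0.3,0.01,-0.1],-0.055,0],[[-0.45,0.017,-0.1],-0.055,0],[[-0.5,0.017,-0.1],-0.055,0],[[-0.5,0.017,-0.1],-0.055,0],[[-0.5,0.017,-0.1],-0.055,0]]' && python3 - <<'E'
from h import *
import cv2
im=cams.read_camera("wrist")
m=cams.camera_model("wrist");np.save("pose.npy",m["pose"])
cv2.imwrite("pics/j.png",cv2.cvtColor(im,cv2.COLOR_RGB2BGR))
hsv=cv2.cvtColor(im,cv2.COLOR_RGB2HSV);mk=cv2.inRange(hsv,(5,150,90),(22,255,255))
n,l,s,c=cv2.connectedComponentsWithStats(mk)
for i in range(1,n):
    if s[i,4]>800: print(s[i],c[i],cv2.minAreaRect(cv2.findNonZero((l==i).astype('uint8'))))
print([(np.round(d["position"],3).tolist(),round(d["confidence"],2)) for d in models.pinpoint("spare_cassette","wrist")[:2]])
E
```

```text
time: 21.38
tool_pos: [0.4472, 0.0479, 0.3986]
tool_rot: [-3.142, -0.0, 1.745]
contact_force: [-0.1, 0.2, -1.0]
opening: 0.0919
grip_force: 0.0
[ 240    0   62   45 2258] [269.61337467  20.06687334] ((270.5, 22.0), (44.0, 61.0), 90.0)
[ 221   70   78   93 3674] [259.44338596 115.93277082] ((259.1000061035156, 116.30000305175781), (54.11284637451172, 85.41779327392578), 26.56505012512207)
[ 235  292  277    9 1418] [398.2461213  297.53455571] ((373.0, 296.0), (8.0, 276.0), 90.0)
[([0.452, 0.12, -0.002], 0.58)]
```

View pics/j.png

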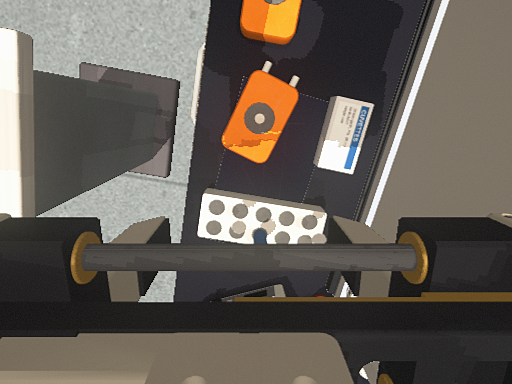

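Spare shows at (260,116) with its stubs at (267,66) and (295,81), i.e. pointing to +y. The cuvette box's near edge is at about column 317. Measuring the spare's heading in the world frame.

```bash
python3 - <<'E'
from h import *
import cv2
im=cv2.imread("pics/j.png");pose=np.load("pose.npy")
hsv=cv2.cvtColor(im,cv2.COLOR_BGR2HSV);mk=cv2.inRange(hsv,(5,150,90),(22,255,255));mk[:60]=0;mk[175:]=0;mk[:,:200]=0;mk[:,310:]=0
mk=cv2.morphologyEx(mk,cv2.MORPH_OPEN,np.ones((5,5)))
pts=cv2.findNonZero(mk)[:,0]
w=np.array([ray("wrist",u,.024,pose)[:2] for u in pts])
r=cv2.minAreaRect((w*1000).astype(np.float32));print(r)
best=min((cv2.minAreaRect((w*1000).astype(np.float32))[1],))
s=ray("wrist",(281,74),.013,pose)[:2];d=ray("wrist",(260,118),.031,pose)[:2]
print('stub mid',s,'disc',d,'x heading',np.degrees(np.arctan2(*(d-s)[::-1])))
b=[ray("wrist",u,.02,pose)[:2] for u in[(322,165),(317,158),(333,97)]];print('box',b)
E
```

```text
Traceback (most recent call last):
  File "h.py", line 22, in ray
    m=cams.camera_model(cam);K=m["camera_matrix"];T=np.array(m["pose"]) if pose is None else pose
ValueError: time passes only in moves, steps and waits
```

```bash
python3 - <<'E'
from h import *
import cv2
im=cv2.imread("pics/j.png");T=np.load("pose.npy")
K=np.array([[291.84579,0,248.7969],[0,291.84579,188.64955],[0,0,1]])
def rays(uv,z):
    d=(T[:3,:3]@np.linalg.inv(K)@np.c_[uv,np.ones(len(uv))].T).T
    return (T[:3,3]+d*((z-T[2,3])/d[:,2])[:,None])[:,:2]
hsv=cv2.cvtColor(im,cv2.COLOR_BGR2HSV);mk=cv2.inRange(hsv,(5,150,90),(22,255,255));mk[:60]=0;mk[175:]=0;mk[:,:200]=0;mk[:,310:]=0
mk=cv2.morphologyEx(mk,cv2.MORPH_OPEN,np.ones((5,5)))
print(cv2.minAreaRect((rays(cv2.findNonZero(mk)[:,0],.024)*1000).astype(np.float32)))
s,d=rays([(281,74)],.013)[0],rays([(260,118)],.031)[0]
print('stub mid',s,'disc',d,'x heading',np.degrees(np.arctan2(*(d-s)[::-1])))
print('box',rays([(322,165),(317,158),(333,97)],.02))
E
```

```text
((447.8992919921875, 110.81318664550781), (98.09194946289062, 62.320831298828125), 73.85472869873047)
stub mid [0.46452701 0.16434513] disc [0.44876638 0.11103709] x heading -106.47042339078664
box [[0.53553911 0.06848625]
 [0.52737715 0.07593459]
 [0.52906514 0.14930125]]
```

Rectangle measures 98.1 × 62.3 mm, matching the block: centre (0.448, 0.111), heading −106°. I'll grasp at cassette x = +12 mm with the tips 13 mm off the bench.

```bash
python3 - <<'E'
from h import *
go([.4465,.106,.0325],np.radians(-16.1))
E
```

```text
g [0.4472 0.0484 0.2394] rows -> [[0.1421, 0.0236, 0.5173], 'turn', np.float64(0.1452), 'q6', np.float64(-0.24)] t 21.48
```

```bash
python3 -m jog '[[[0.07,0.012,0.1],0.05,0.08],[[0.142,0.024,0.2],0.1,0.08],[[0.142,0.024,0.3],0.145,0.08],[[0.142,0.024,0.42],0.145,0.08],[[0.142,0.024,0.49],0.145,0.08],[[0.142,0.024,0.517],0.145,0.08],[[0.142,0.024,0.517],0.145,0.08],[[0.142,0.024,0.517],0.145,1],[[0.142,0.024,0.517],0.145,1],[[0.142,0.024,0.517],0.145,1],[[0.142,0.024,0.517],0.145,1],[[0.142,0.024,0.517],0.145,1]]' 25 && python3 -m jog '[[[0,0,-0.1],0,1],[[0,0,-0.25],0,1],[[0,0,-0.4],0,1],[[0,0,-0.45],0,1],[[0,0,-0.45],0,1]]' && python3 - <<'E'
from h import *
P=np.array([.5104,-.229,np.radians(-64.5)])
cams.read_camera("side")
print([(np.round(d["position"],3).tolist(),round(d["confidence"],2)) for d in models.pinpoint("spare_cassette","side")[:2]])
go(p2w([-.075,0,.2],P),P[2]+np.pi/2)
E
```

```text
time: 22.98
tool_pos: [0.4471, 0.105, 0.1927]
tool_rot: [3.14, -0.0, 1.289]
contact_force: [-0.7, 0.7, 6.3]
opening: 0.0613
grip_force: 25.0
time: 23.6
tool_pos: [0.4468, 0.105, 0.3731]
tool_rot: [3.138, -0.001, 1.289]
contact_force: [0.4, -0.2, -3.0]
opening: 0.0617
grip_force: 25.0
[([0.445, 0.115, 0.18], 0.73)]
g [0.4461 0.1049 0.2115] rows -> [[-0.6169, 0.2621, 0.0289], 'turn', np.float64(-0.2314), 'q6', np.float64(0.35)] t 23.7
```

```bash
python3 -m jog '[[[-0.08,0.03,0.02],-0.05,1],[[-0.18,0.08,0.02],-0.1,1],[[-0.28,0.12,0.02],-0.15,1],[[-0.39,0.16,0.02],-0.2,1],[[-0.5,0.21,0.02],-0.231,1],[[-0.6,0.255,0.02],-0.231,1],[[-0.617,0.262,0.02],-0.231,1],[[-0.617,0.262,0.029],-0.231,1],[[-0.617,0.262,0.029],-0.231,1]]' && python3 - <<'E'
from h import *
P=np.array([.5104,-.229,np.radians(-64.5)])
cams.read_camera("wrist");cams.read_camera("scene");cams.read_camera("side")
for c in("wrist","scene","side"):
  for t in ["seat","spare_cassette"]:
    print(c,t,[(np.round(d["position"],3).tolist(),round(d["confidence"],2)) for d in models.pinpoint(t,c)[:3]])
print(p2w(S,P))
go(p2w([-.0582,0,.123],P),P[2]+np.pi/2)
go(p2w([-.0625,0,.1033],P),P[2]+np.pi/2)
E
```

```text
time: 24.82
tool_pos: [0.4786, -0.1601, 0.3592]
tool_rot: [-3.14, -0.002, 2.016]
contact_force: [0.3, -0.2, -1.9]
opening: 0.0616
grip_force: 25.0
wrist seat []
wrist spare_cassette [([0.472, -0.147, 0.162], 0.81)]
scene seat [([0.488, -0.191, 0.072], 0.9)]
scene spare_cassette [([0.471, -0.153, 0.17], 0.97)]
side seat [([0.491, -0.193, 0.072], 0.81)]
side spare_cassette [([0.469, -0.151, 0.162], 0.55)]
[ 0.49145751 -0.18928625  0.072     ]
g [ 0.4789 -0.1611  0.2013] rows -> [[-0.0416, -0.0021, 0.1957], 'turn', np.float64(-0.0003), 'q6', np.float64(-0.92)] t 25.27
g [ 0.4789 -0.1611  0.2013] rows -> [[-0.0308, -0.0022, 0.245], 'turn', np.float64(-0.0003), 'q6', np.float64(-0.92)] t 25.27
```

```bash
python3 -m jog '[[[-0.044,-0.0045,0.1],0,1],[[-0.044,-0.0045,0.17],0,1],[[-0.044,-0.0045,0.19],0,1],[[-0.042,-0.0045,0.2],0,1],[[-0.04,-0.0045,0.21],0,1],[[-0.038,-0.0045,0.222],0,1],[[-0.038,-0.0045,0.222],0,1]]' 15 && python3 - <<'E'
from h import *
cams.read_camera("scene");cams.read_camera("side")
for c in("scene","side"):
    print(c,[(np.round(d["position"],3).tolist(),round(d["confidence"],2)) for d in models.pinpoint("spare_cassette",c)[:2]])
P=np.array([.51,-.2303,np.radians(-64.5)])
go(p2w([-.0625,0,.1033],P),P[2]+np.pi/2)
E
```

```text
time: 26.15
tool_pos: [0.4836, -0.1753, 0.2723]
tool_rot: [3.141, -0.0, 2.015]
contact_force: [-2.9, 2.4, 0.3]
opening: 0.0621
grip_force: 15.0
scene [([0.475, -0.168, 0.082], 0.68)]
side [([0.478, -0.169, 0.074], 0.83)]
g [ 0.484  -0.1754  0.1129] rows -> [[0.0044, -0.0003, 0.0241], 'turn', np.float64(-0.0003), 'q6', np.float64(-0.94)] t 26.35
```

```bash
python3 -m jog '[[[0.002,0,0.01],0,1],[[0.004,0,0.018],0,1],[[0.005,0,0.024],0,1],[[0.005,0,0.024],0,1]]' 12 && python3 - <<'E'
from h import *
import cv2
im=cams.read_camera("side");sc=cams.read_camera("scene")
for c in("scene","side"):
    print(c,[(np.round(d["position"],3).tolist(),round(d["confidence"],2)) for d in models.pinpoint("spare_cassette",c)[:2]])
a=cv2.resize(im[110:210,200:320],(600,500));b=cv2.resize(sc[120:220,230:350],(600,500))
cv2.imwrite("pics/k.png",cv2.cvtColor(np.hstack([cv2.resize(a,(400,333)),cv2.resize(b,(400,333))]),cv2.COLOR_RGB2BGR))
P=np.array([.51,-.2303,np.radians(-64.5)])
go(p2w([-.044-.012,0,.1076+.021],P),P[2]+np.pi/2)
go(p2w([-.044,0,.1076],P),P[2]+np.pi/2)
E
```

```text
time: 26.85
tool_pos: [0.4833, -0.1743, 0.2623]
tool_rot: [3.141, 0.002, 2.015]
contact_force: [-0.2, -0.5, 3.3]
opening: 0.0619
grip_force: 12.0
scene [([0.477, -0.171, 0.067], 0.63)]
side [([0.48, -0.173, 0.064], 0.9)]
g [ 0.4835 -0.1743  0.103 ] rows -> [[-0.015, -0.0004, -0.0641], 'turn', np.float64(-0.0004), 'q6', np.float64(-0.94)] t 27.05
g [ 0.4835 -0.1743  0.103 ] rows -> [[-0.0449, -0.0004, -0.0115], 'turn', np.float64(-0.0004), 'q6', np.float64(-0.94)] t 27.05
```

The fitted origin height matches a tilt of about 24°. Lifting off, shifting up-slope and lowering along the seat normal.

```bash
python3 -m jog '[[[0.005,0,-0.03],0,1],[[-0.015,0,-0.064],0,1],[[-0.015,0,-0.064],0,1],[[-0.028,0,-0.042],0,1],[[-0.036,0,-0.028],0,1],[[-0.041,0,-0.018],0,1],[[-0.045,0,-0.0115],0,1],[[-0.045,0,-0.0115],0,1]]' 12 && python3 - <<'E'
from h import *
cams.read_camera("side");cams.read_camera("scene")
for c in("scene","side"):
    print(c,[(np.round(d["position"],3).tolist(),round(d["confidence"],2)) for d in models.pinpoint("spare_cassette",c)[:2]])
P=np.array([.51,-.2303,np.radians(-64.5)])
print('seat',p2w(S,P));go(p2w([-.044,0,.1076],P),P[2]+np.pi/2)
E
```

```text
time: 28.05
tool_pos: [0.49, -0.1895, 0.2667]
tool_rot: [-3.14, -0.003, 2.015]
contact_force: [-4.6, 4.5, 7.5]
opening: 0.0621
grip_force: 12.0
scene [([0.482, -0.188, 0.073], 0.63)]
side [([0.483, -0.186, 0.068], 0.61)]
seat [ 0.49105751 -0.19058625  0.072     ]
g [ 0.4897 -0.1892  0.1075] rows -> [[-0.0047, 0.0016, -0.0002], 'turn', np.float64(-0.0003), 'q6', np.float64(-0.96)] t 28.25
```

```bash
python3 -m jog '[[[0.003,0,0.004],0,1],[[0.004,0,0.007],0,1],[[0.004,0,0.007],0,1]]' 8 && python3 -m jog '[[[0,0,0],0,0.1],[[0,0,0],0,0.1],[[0,0,0],0,0.1],[[0.03,0,-0.08],0,0.05],[[0.1,0,-0.2],0,0.05],[[0.2,0,-0.25],0,0.05],[[0.25,0,-0.25],0,0.05],[[0.25,0,-0.25],0,0.05],[[0.25,0,-0.25],0,0.05]]' && python3 - <<'E'
from h import *
import cv2
P=np.array([.51,-.2303,np.radians(-64.5)])
im=cams.read_camera("wrist");m=cams.camera_model("wrist");sd=cams.read_camera("side");cams.read_camera("scene")
for c in("scene","side","wrist"):
    print(c,[(np.round(d["position"],3).tolist(),round(d["confidence"],2)) for d in models.pinpoint("spare_cassette",c)[:2]])
K=m["camera_matrix"];T=np.linalg.inv(m["pose"])
im=cv2.cvtColor(im,cv2.COLOR_RGB2BGR)
for p in [seat2pump(np.array(q)/1000) for q in[(-42,31,27),(-42,-31,27),(56,31,27),(56,-31,27)]]+[[-.1,.062,.04],[-.1,-.062,.04]]:
    q=T[:3,:3]@p2w(p,P)+T[:3,3];q=K@q/q[2];cv2.circle(im,(int(q[0]),int(q[1])),1,(0,255,0),-1)
a=cv2.resize(im[60:310,130:380],(400,400));b=cv2.cvtColor(cv2.resize(sd[115:205,220:310],(400,400)),cv2.COLOR_RGB2BGR)
cv2.imwrite("pics/l.png",np.hstack([a,b]))
E
```

```text
time: 28.62
tool_pos: [0.4898, -0.1892, 0.2649]
tool_rot: [-3.141, 0.002, 2.015]
contact_force: [-5.0, -2.6, 10.6]
opening: 0.0621
grip_force: 8.0
time: 29.75
tool_pos: [0.4474, -0.099, 0.3628]
tool_rot: [-3.141, -0.0, 2.015]
contact_force: [-0.6, -0.5, 0.8]
opening: 0.0871
grip_force: 0.0
scene [([0.482, -0.189, 0.076], 0.77)]
side [([0.484, -0.187, 0.071], 0.8)]
wrist [([0.49, -0.184, 0.07], 0.85)]
```

View pics/l.png

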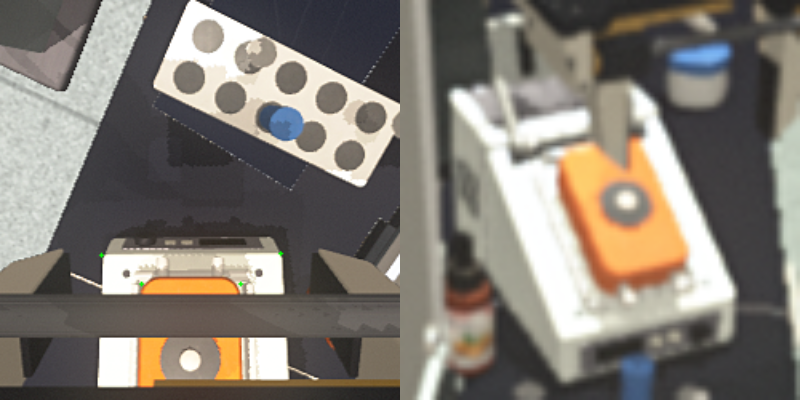

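The wrist crop shows the cassette's low top edge (≈140–240, 283) on the predicted dots. The side crop can't settle whether it is a few mm towards the robot-side rim. I'll look squarely from up-slope and measure it numerically.

```bash
python3 - <<'E'
from h import *
P=np.array([.51,-.2303,np.radians(-64.5)])
go(p2w([.005,0,.27],P),P[2]+np.pi/2)
E
```

```text
g [ 0.4471 -0.0989  0.2041] rows -> [[-0.3766, 0.0011, -0.1649], 'turn', np.float64(-0.0006), 'q6', np.float64(-0.83)] t 30.05
```

```bash
python3 -m jog '[[[-0.03,0.001,-0.1],0,0],[[-0.15,0.001,-0.165],0,0],[[-0.3,0.001,-0.165],0,0],[[-0.377,0.001,-0.165],0,0],[[-0.377,0.001,-0.165],0,0],[[-0.377,0.001,-0.165],0,0],[[-0.377,0.001,-0.165],0,0]]' && cat > seatchk.py <<'E'
from h import *
import cv2
P=np.array([.51,-.2303,np.radians(-64.5)])
T=np.array(cams.camera_model("wrist")["pose"]);K=np.array(cams.camera_model("wrist")["camera_matrix"])
im=cams.read_camera("wrist");cv2.imwrite("pics/m.png",cv2.cvtColor(im,cv2.COLOR_RGB2BGR))
Rp=np.eye(3);Rp[:2,:2]=Rz(P[2]);Rs=Rp@np.array([[C30,0,-S30],[0,1,0],[S30,0,C30]]);o=p2w(S,P)
def toseat(uv,z):   # pixels -> seat coords on plane z
    d=(Rs.T@T[:3,:3]@np.linalg.inv(K)@np.c_[uv,np.ones(len(uv))].T).T;c=Rs.T@(T[:3,3]-o)
    return (c+d*((z-c[2])/d[:,2])[:,None])[:,:2]*1000
hsv=cv2.cvtColor(im,cv2.COLOR_RGB2HSV);mk=cv2.inRange(hsv,(4,140,80),(24,255,255))
n,l,s,c=cv2.connectedComponentsWithStats(mk)
for i in range(1,n):
    if s[i,4]>1000:
        uv=cv2.findNonZero((l==i).astype('uint8'))[:,0]
        print(s[i],cv2.minAreaRect(toseat(uv,.027).astype(np.float32)))
# white pump silhouette: columns per row
g=cv2.cvtColor(im,cv2.COLOR_RGB2GRAY)
for r in range(60,240,20):
    w=np.where((g[r]>150))[0];o_=np.where(mk[r])[0];print(r,(w.min(),w.max()) if len(w) else None,(o_.min(),o_.max()) if len(o_) else None)
E
python3 seatchk.py
```

```text
time: 30.92
tool_pos: [0.5119, -0.2335, 0.4299]
tool_rot: [3.142, -0.0, 2.016]
contact_force: [-0.1, -0.3, -0.1]
opening: 0.092
grip_force: 0.0
[ 218   80   60   93 4436] ((5.469413757324219, -1.2367897033691406), (105.46302795410156, 61.328094482421875), 0.06648948788642883)
[ 235  292  277    9 1558] ((174.4443359375, 111.1087646484375), (246.85682678222656, 6.7206807136535645), 89.98011016845703)
60 (np.int64(0), np.int64(387)) None
80 (np.int64(0), np.int64(383)) (np.int64(236), np.int64(261))
100 (np.int64(0), np.int64(301)) (np.int64(219), np.int64(276))
120 (np.int64(0), np.int64(302)) (np.int64(219), np.int64(331))
140 (np.int64(0), np.int64(303)) (np.int64(218), np.int64(277))
160 (np.int64(0), np.int64(427)) (np.int64(219), np.int64(276))
180 (np.int64(0), np.int64(455)) None
200 (np.int64(0), np.int64(467)) None
220 (np.int64(100), np.int64(398)) None
```

```bash
cat >> seatchk.py <<'E'
print('---')
for r in list(range(78,96,2))+list(range(96,160,8))+list(range(160,176,2)):
    o_=np.where(mk[r,200:300])[0]+200
    if len(o_):
        q=toseat([(o_.min()-.5,r),(o_.max()+.5,r)],.027);print(r,len(o_),np.round(q[0],1),np.round(q[1],1),'w',round(abs(q[0,1]-q[1,1]),1))
dk=(hsv[...,1]<60)&(hsv[...,2]<150)
dk=dk.astype('uint8');dk[:,:225]=0;dk[:,275:]=0;dk[95:165]=dk[95:165]
n,l,s,c=cv2.connectedComponentsWithStats(dk[95:165])
for i in range(1,n):
    if s[i,4]>100: print('disc',s[i],toseat([(c[i][0],c[i][1]+95)],.031))
E
python3 seatchk.py | sed -n '/---/,$p'
```

```text
---
80 11 [-47.1 -15.5] [-47.1  13.9] w 29.4
82 47 [-44.6 -26.3] [-44.6  24.8] w 51.1
84 52 [-42.1 -29.5] [-42.1  26.9] w 56.4
86 55 [-39.6 -30.5] [-39.6  29. ] w 59.5
88 56 [-37.1 -31.6] [-37.2  28.9] w 60.5
90 57 [-34.7 -31.5] [-34.7  30. ] w 61.5
92 57 [-32.2 -31.4] [-32.3  29.9] w 61.3
94 58 [-29.8 -32.4] [-29.8  29.8] w 62.3
96 58 [-27.3 -32.4] [-27.4  29.8] w 62.2
104 55 [-17.7 -32.1] [-17.7  29.5] w 61.7
112 28 [ -8.2 -31.9] [-8.3 29.3] w 61.2
120 24 [  1.1 -31.6] [ 1.1 29.1] w 60.7
128 30 [ 10.3 -32.4] [10.3 29.9] w 62.3
136 60 [ 19.3 -32.2] [19.3 29.6] w 61.8
144 60 [ 28.2 -31.9] [28.2 29.4] w 61.3
152 60 [ 37.  -31.7] [37.  29.2] w 60.8
160 58 [ 45.6 -30.4] [45.6 27.9] w 58.4
162 58 [ 47.8 -30.4] [47.7 27.9] w 58.3
164 56 [ 49.9 -29.3] [49.9 26.8] w 56.1
166 54 [ 52.  -28.2] [52.  25.8] w 54.0
168 52 [ 54.1 -27.2] [54.1 24.7] w 51.9
170 47 [ 56.2 -24.2] [56.2 22.7] w 46.9
172 37 [ 58.3 -20.1] [58.3 16.7] w 36.8
disc [232  10  33  31 684] [[ 3.44050915 -0.67632422]]
```

```bash
cat > cmp.py <<'E'
from h import *
import cv2
T=np.array(cams.camera_model("wrist")["pose"]);K=np.array(cams.camera_model("wrist")["camera_matrix"])
s=observe();W=np.eye(4);W[:3,:3]=Ro.from_euler('xyz',s['tool_rot']).as_matrix();W[:3,3]=s['tool_pos'];X=np.linalg.inv(W)@T
Wg=np.eye(4);Wg[:3,:3]=Ro.from_euler('xyz',[np.pi,0,2.016]).as_matrix();Wg[:3,3]=[.4813,-.1672,.2078+.159];Tg=Wg@X
P=np.array([.51,-.2303,np.radians(-64.5)])
def proj(T,p): q=np.linalg.inv(T)@np.r_[p2w(p,P),1];q=K@q[:3]/q[2];return np.round(q[:2],1)
for n,TT in(("pics/m.png",T),("pics/g.png",Tg)):
    im=cv2.imread(n);hsv=cv2.cvtColor(im,cv2.COLOR_BGR2HSV);mk=cv2.inRange(hsv,(4,140,80),(24,255,255));g=cv2.cvtColor(im,cv2.COLOR_BGR2GRAY)
    print(n,'pred front',proj(TT,[-.1,.062,.04]),proj(TT,[-.1,-.062,.04]),'low edge',proj(TT,seat2pump([-.042,0,.027])),'up',proj(TT,seat2pump([.056,0,.027])),'disc',proj(TT,seat2pump([.0066,0,.031])),'sides',proj(TT,seat2pump([0,.031,.027])),proj(TT,seat2pump([0,-.031,.027])))
    u0=int(proj(TT,seat2pump([-.042,0,.027]))[0])
    for du in(-46,-43,43,46): print(du,[int(v) for v in g[36:190:2,u0+du]] if du in(-43,43) else '')
    for du in(-12,0,12): c=np.where(mk[:230,u0+du])[0];print('orange',c.min(),c.max())
    dk=((hsv[...,1]<60)&(hsv[...,2]<150)).astype('uint8');dk[:,:u0-26]=0;dk[:,u0+26:]=0
    k,l,st,c=cv2.connectedComponentsWithStats(dk[95:240])
    print([(st[i],np.round(c[i]+[0,95],1)) for i in range(1,k) if 300<st[i,4]<2500])
    for r in(0,1): row=int(proj(TT,[-.1,0,.04])[1])+12+10*r;w=np.where(g[row,150:340]>150)[0]+150;print('row',row,w.min(),w.max())
E
python3 cmp.py
```

```text
pics/m.png pred front [300.6  81.1] [196.7  81.1] low edge [248.7  83.9] up [248.7 169.6] disc [248.7 122.8] sides [278.3 118.9] [219.1 118.9]
-46 
-43 [45, 48, 49, 46, 48, 48, 50, 50, 47, 51, 53, 52, 55, 55, 54, 54, 55, 53, 56, 57, 58, 56, 21, 255, 251, 250, 251, 251, 250, 251, 250, 250, 249, 249, 248, 242, 243, 242, 243, 243, 244, 244, 243, 243, 244, 244, 243, 243, 243, 243, 243, 241, 242, 241, 240, 243, 248, 247, 247, 246, 247, 247, 247, 247, 247, 248, 248, 248, 248, 247, 246, 246, 247, 249, 93, 132, 167]
43 [39, 37, 39, 37, 89, 44, 51, 50, 48, 52, 49, 51, 51, 51, 51, 50, 52, 50, 51, 51, 55, 34, 81, 255, 251, 252, 255, 240, 255, 231, 255, 219, 216, 219, 219, 220, 219, 218, 218, 217, 218, 216, 219, 218, 219, 219, 218, 220, 221, 219, 217, 217, 218, 216, 219, 218, 218, 217, 215, 215, 214, 217, 218, 219, 214, 203, 251, 249, 249, 249, 245, 230, 192, 88, 76, 139, 175]
46 
orange 81 172
orange 81 172
orange 80 172
[(array([232,  10,  33,  31, 684], dtype=int32), array([248.1, 120.2])), (array([222, 117,  52,  28, 958], dtype=int32), array([248.8, 227.6]))]
row 93 150 300
row 103 150 301

[... 289 characters left out ...]
 49, 51, 48, 48, 48, 47, 50, 50, 50, 49, 49, 50, 46, 49, 49, 49, 52, 51, 54, 50, 50, 54, 52, 52, 57, 51, 136, 130, 219, 248, 245, 246, 245, 249, 254, 251, 250, 250, 251, 251, 250, 250, 250, 251]
43 [197, 196, 195, 216, 217, 215, 216, 221, 217, 188, 169, 235, 250, 250, 250, 250, 250, 250, 252, 253, 249, 135, 136, 39, 48, 50, 47, 49, 48, 47, 47, 46, 43, 42, 40, 41, 39, 37, 40, 41, 43, 38, 39, 38, 40, 36, 42, 39, 39, 40, 34, 39, 43, 42, 44, 42, 44, 42, 60, 78, 123, 181, 189, 192, 193, 176, 161, 159, 156, 144, 170, 172, 179, 229, 241, 203, 218]
46 
orange 169 210
orange 169 200
orange 169 200
[(array([234, 106,  39,  38, 937], dtype=int32), array([252.5, 219.8]))]
row 161 150 310
row 171 150 311
```

In the same picture the pump's front edge and sides match the model within about 0.5 px, but the spare sits about 3 mm down-slope of the used one, perhaps riding the low rim. I'll regrasp, move it up-slope and press it in.

```bash
python3 - <<'E'
from h import *
P=np.array([.51,-.2303,np.radians(-64.5)])
go(p2w([-.0456,0,.106],P),P[2]+np.pi/2)
E
```

```text
g [ 0.512  -0.2336  0.2709] rows -> [[0.1237, -0.0012, 0.4122], 'turn', np.float64(-0.0001), 'q6', np.float64(-1.01)] t 31.02
```

```bash
python3 -m jog '[[[0.124,-0.001,0.02],0,0.05],[[0.124,-0.001,0.15],0,0.05],[[0.124,-0.001,0.3],0,0.05],[[0.124,-0.001,0.38],0,0.05],[[0.124,-0.001,0.412],0,0.05],[[0.124,-0.001,0.412],0,1],[[0.124,-0.001,0.412],0,1],[[0.124,-0.001,0.412],0,1],[[0.124,-0.001,0.412],0,1],[[0.124,-0.001,0.412],0,1]]' 20 && python3 -m jog '[[[0.004,0,-0.007],0,1],[[0,0,-0.009],0,1],[[-0.004,0,-0.011],0,1],[[-0.004,0,-0.011],0,1]]' && python3 -m jog '[[[-0.003,0,0.005],0,1],[[-0.005,0,0.009],0,1],[[-0.006,0,0.011],0,1],[[-0.006,0,0.011],0,1]]' 8
```

```text
time: 32.28
tool_pos: [0.4908, -0.1901, 0.2662]
tool_rot: [3.14, 0.002, 2.014]
contact_force: [-0.7, 0.2, 6.3]
opening: 0.062
grip_force: 20.0
time: 32.78
tool_pos: [0.4912, -0.1914, 0.2691]
tool_rot: [-3.141, -0.0, 2.015]
contact_force: [-0.4, 0.4, -2.3]
opening: 0.0618
grip_force: 20.0
time: 33.28
tool_pos: [0.492, -0.193, 0.2657]
tool_rot: [-3.141, -0.001, 2.015]
contact_force: [-3.1, 3.5, 8.1]
opening: 0.0621
grip_force: 8.5
```

```bash
python3 -m jog '[[[0,0,0],0,0.1],[[0,0,0],0,0.1],[[0,0,0],0,0.05],[[0.03,0,-0.08],0,0],[[0,0,-0.25],0,0],[[-0.124,0,-0.41],0,0],[[-0.124,0,-0.41],0,0],[[-0.124,0,-0.41],0,0],[[-0.124,0,-0.41],0,0]]' && python3 seatchk.py >o.txt; grep -A60 -e --- o.txt | sed -n '1,4p;9,14p;17,40p'; sed -i 's/,("pics\/g.png",Tg)//;s/for du in(-46.*$/pass/' cmp.py; sed -i 's/^    pass//' cmp.py; python3 cmp.py
```

```text
time: 34.4
tool_pos: [0.5132, -0.2378, 0.4273]
tool_rot: [-3.14, -0.002, 2.015]
contact_force: [-0.1, 0.2, -0.1]
opening: 0.0917
grip_force: 0.0
---
80 43 [-42.6 -23. ] [-42.5  23.2] w 46.2
82 50 [-40.1 -27.2] [-40.1  26.4] w 53.6
84 54 [-37.6 -29.3] [-37.6  28.5] w 57.7
94 57 [-25.5 -31.1] [-25.4  29.2] w 60.3
96 58 [-23.1 -32.1] [-23.   29.2] w 61.3
104 44 [-13.6 -31.9] [-13.5  30. ] w 61.8
112 28 [ -4.2 -31.6] [-4.2 29.7] w 61.3
120 24 [  5.  -31.4] [ 5.  29.5] w 60.8
128 32 [ 14.1 -31.1] [14.1 29.2] w 60.3
152 60 [ 40.4 -30.4] [40.4 29.5] w 59.9
160 58 [ 48.9 -29.2] [49.  28.3] w 57.5
162 56 [ 51.  -28.2] [51.1 27.2] w 55.4
164 56 [ 53.1 -28.1] [53.2 27.2] w 55.3
166 54 [ 55.2 -27.1] [55.3 26.1] w 53.2
168 51 [ 57.3 -26.1] [57.3 24.1] w 50.2
170 46 [ 59.4 -23.1] [59.4 22.1] w 45.2
disc [233   9  34  30 611] [[ 6.26419801 -0.67156847]]Traceback (most recent call last):
  File "cmp.py", line 8, in <module>
    for n,TT in(("pics/m.png",T)):
        ^^^^
ValueError: too many values to unpack (expected 2)
```

The disc now reads seat x = 6.3 mm (nominal 6.6) and the widths are even, so the spare is seated. Now the clamp.

```bash
python3 - <<'E'
from h import *
P=np.array([.51,-.2303,np.radians(-64.5)])
go([.5495,-.3105,.207],P[2]+np.pi/2);print(p2w([.0901,0,.205],P))
E
```

```text
g [ 0.5127 -0.2373  0.268 ] rows -> [[-0.2051, 0.0047, 0.1518], 'turn', np.float64(-0.0003), 'q6', np.float64(-1.01)] t 34.45
[ 0.54878905 -0.31162293  0.205     ]
```

```bash
python3 -m jog '[[[-0.12,0.003,0],0,0.4],[[-0.206,0.003,0],0,0.4],[[-0.206,0.003,0.06],0,0.4],[[-0.206,0.003,0.12],0,0.4],[[-0.206,0.003,0.152],0,0.4],[[-0.206,0.003,0.152],0,1],[[-0.206,0.003,0.152],0,1],[[-0.206,0.003,0.152],0,1],[[-0.206,0.003,0.152],0,1],[[-0.206,0.003,0.152],0,1]]' 15; python3 -c "
from h import *
go([.5,-.3,.2])"
```

```text
time: 35.7
tool_pos: [0.5506, -0.3118, 0.3686]
tool_rot: [3.139, 0.001, 2.015]
contact_force: [0.4, -0.5, 0.4]
opening: 0.012
grip_force: 15.0
g [ 0.551  -0.3117  0.2094] rows -> [[0.0813, -0.1027, 0.0231]] t 35.7
```

```bash
python3 -m jog '[[[0.016,0,-0.012],0,1],[[0.06,0,-0.037],0,1],[[0.107,0,-0.054],0,1],[[0.157,0,-0.062],0,1],[[0.207,0,-0.062],0,1],[[0.257,0,-0.053],0,1],[[0.304,0,-0.035],0,1],[[0.347,0,-0.01],0,1],[[0.386,0,0.023],0,1],[[0.418,0,0.062],0,1],[[0.443,0,0.105],0,1],[[0.46,0,0.153],0,1]]' && python3 -m jog '[[[0.009,0,0.05],0,1],[[0.009,0,0.075],0,1],[[0.008,0,0.09],0,1],[[0.008,0,0.1],0,1],[[0.008,0,0.1],0,1]]'; python3 -c "
from h import *
P=np.array([.51,-.2303,np.radians(-64.5)])
print(p2w(G,P));go(p2w(G,P))"
```

```text
time: 37.2
tool_pos: [0.4704, -0.1453, 0.3075]
tool_rot: [3.141, 0.001, 2.016]
contact_force: [-0.5, -2.3, 2.4]
opening: 0.012
grip_force: 15.0
time: 37.83
tool_pos: [0.4694, -0.143, 0.2677]
tool_rot: [-3.141, -0.0, 2.015]
contact_force: [-3.8, 3.5, 7.8]
opening: 0.0118
grip_force: 15.0
[ 0.46824871 -0.14276659  0.10376537]
g [ 0.4693 -0.143   0.1085] rows -> [[0.0017, -0.0022, 0.0118]] t 37.83
```

```bash
python3 -m jog '[[[0,0,0.006],0,1],[[0,0,0.01],0,1],[[0,0,0.01],0,1]]'; python3 -m jog '[[[0,0,0.006],0,1],[[0,0,0.01],0,1],[[0,0,0.01],0,1]]'
```

```text
time: 38.2
tool_pos: [0.4696, -0.1436, 0.265]
tool_rot: [3.141, 0.002, 2.015]
contact_force: [-6.3, 1.8, 18.9]
opening: 0.0118
grip_force: 15.0
time: 38.58
tool_pos: [0.4698, -0.1441, 0.2614]
tool_rot: [3.141, 0.004, 2.015]
contact_force: [-7.0, -1.2, 19.7]
opening: 0.0114
grip_force: 15.0
```

```bash
python3 -m jog '[[[0,0,0],0,0.4],[[0,0,0],0,0.4],[[0,0,-0.1],0,0.3],[[0.0,0,-0.17],0,0.3],[[0,0,-0.17],0,0.3],[[0,0,-0.17],0,0.3]]'; python3 - <<'E'
from h import *
import cv2
im=cams.read_camera("wrist");cv2.imwrite("pics/n.png",cv2.cvtColor(im,cv2.COLOR_RGB2BGR))
sd=cams.read_camera("side");sc=cams.read_camera("scene")
for c in("wrist","side","scene"):
  for t in ["clamp_grip","spare_cassette","vial_rack","used_cassette","dropper_bottle"]:
    print(c,t,[(np.round(d["position"],3).tolist(),round(d["confidence"],2)) for d in models.pinpoint(t,c)[:2]])
print(observe()['tool_pos'])
# compare clamp region with the start pictures
for n,i in(("a",sc),("b",sd)):
    o=cv2.imread(f"pics/{n}.png");i=cv2.cvtColor(i,cv2.COLOR_RGB2BGR)
    t=o[150:205,262:312] if n=="a" else o[140:200,235:298]
    y0,x0=(150,262) if n=="a" else (140,235)
    r=cv2.matchTemplate(i[y0-10:y0+t.shape[0]+10,x0-10:x0+t.shape[1]+10],t,cv2.TM_CCOEFF_NORMED);print(n,cv2.minMaxLoc(r))
f=cv2.imread("pics/f.png");i=cv2.cvtColor(im,cv2.COLOR_RGB2BGR);t=f[183:234,205:292]
r=cv2.matchTemplate(i[150:260,180:320],t,cv2.TM_CCOEFF_NORMED);print('wrist',cv2.minMaxLoc(r),'same place=(25,33)')
E
```

```text
time: 39.33
tool_pos: [0.4693, -0.143, 0.326]
tool_rot: [-3.141, -0.001, 2.015]
contact_force: [0.1, 0.6, -0.3]
opening: 0.0635
grip_force: 0.0
wrist clamp_grip [([0.462, -0.139, 0.1], 0.58)]
wrist spare_cassette [([0.487, -0.187, 0.069], 0.87), ([0.583, -0.138, 0.003], 0.15)]
wrist vial_rack [([0.478, -0.022, -0.001], 0.96)]
wrist used_cassette []
wrist dropper_bottle [([0.58, -0.139, 0.002], 0.91)]
side clamp_grip [([0.44, 0.255, 0.002], 0.43)]
side spare_cassette [([0.488, -0.189, 0.068], 0.7)]
side vial_rack [([0.476, -0.015, 0.002], 0.86)]
side used_cassette [([0.436, 0.254, -0.004], 0.86)]
side dropper_bottle [([0.586, -0.14, 0.001], 0.72)]
scene clamp_grip [([0.467, -0.143, 0.103], 0.98)]
scene spare_cassette [([0.484, -0.192, 0.077], 0.6)]
scene vial_rack [([0.478, -0.02, -0.001], 0.91)]
scene used_cassette [([0.44, 0.253, 0.0], 0.94)]
scene dropper_bottle [([0.586, -0.138, 0.002], 0.64)]
[ 0.46958096 -0.14303879  0.3269404 ]
a (-0.17512381076812744, 0.8383127450942993, (0, 0), (10, 10))
b (-0.05897446349263191, 0.9444273114204407, (20, 0), (10, 10))
wrist (-0.17062322795391083, 0.8754350543022156, (53, 18), (25, 32)) same place=(25,33)
```

The clamp matches the start pictures at zero shift and its grip is back at (0.467, −0.143, 0.103). The spare's origin agrees with the seat. Backing off and handing in.

```bash
python3 -m jog '[[[0,0,-0.1],0,0.3],[[0,0,-0.2],0,0.3],[[0,0,-0.2],0,0.3],[[0,0,-0.2],0,0.3]]' && python3 -c "
from cell import robot
print(robot.hand_in())"
```

```text
time: 40.72
tool_pos: [0.4693, -0.1429, 0.4063]
tool_rot: [-3.141, -0.001, 2.015]
contact_force: [-0.3, -0.0, -0.6]
opening: 0.0643
grip_force: 0.0
the job is handed in; nothing more can be done
None
```

The job is handed in at about 41 s of the 72 s allowed, verdict not shown: by my measurements the rack stands on the bench, the used cassette lies flat, the spare is seated stubs-down under the closed clamp, and the bystanders show no movement.

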